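# Close the lock ring of a filter vessel with its pin spanner

## Robot

A 6-joint arm with a two-finger parallel gripper is mounted at the origin on the work surface. World frame = base frame: x ahead of the robot, y to its left, z up, the work surface at z = 0. Lengths are in m, angles in rad, forces in N, time in s.
With the tool pointing down it reaches from about 0.35 to 0.975 m from the base axis. Payload 4.9 kg.
Tool frame: the origin (TCP) lies at the very end of the fingers, on their centre line; the grasp point (between the pads) lies 19 mm behind it; z points along the fingers, y is the direction in which the jaws open and shut (so a half turn about z gives the same grasp; the last joint's range is limited). The gripper opens to 85 mm and grips with 20 to 120 N. Pads are 22 mm wide; open, the fingers measure 114 mm over their backs; the gripper's body (76 mm by 85 mm) begins 54 mm behind the grasp point. The pads swing forward as they close: fully open they stand 13 mm farther back than shut.
Start: joints at [1.167, 0.053, 1.613, -0, 1.476, -0.119], TCP at [0.176, 0.6, 0.231] pointing down, gripper open.
Joint ranges: [-3.01, 3.01], [-1.01, 2.22], [0.06, 2.58], [-1.02, 4.17], [0.09, 2.62], [-3.14, 3.14]. Speed limits (rad/s): [2.57, 2.57, 3.14, 3.14, 3.14, 3.14].

## Interface

Orientations are given as a unit quaternion [w, x, y, z].
In Python, from plant import monitor, eyes, manip gives the robot as it stands.
- The arm moves only by the tool step_arm, never from a script. Its argument "motion" is a list of rows, each a list of 7 numbers: the shift along the world's x, y, z scaled (see below), then the turn, a rotation vector about the world's x, y, z scaled (see below), then the closure in counts, from 0 (fully open) to 255 (shut). In form: [[x, y, z, ax, ay, az, grip], ...]. A call has 1 to 10 rows; each row is the pose to reach, as a shift and turn from the pose commanded when the call began; what a row does not reach only later rows make up. The controller multiplies each number of a shift by 0.5 m and each number of a turn by 1.5 rad. A row lasts 1/10 s, in which the tool goes at most 50 mm and 8.59 degrees, less where a joint would pass 70% of its speed; a pose out of reach is approached as far as the arm can. A call with a number of a shift or a turn outside -1 to 1 is refused whole. A call with a gripper value outside its range is refused whole. The fingers move at their own pace and stop on an object; the grip force is fixed at half the most. Time passes only in rows, so rows that repeat a pose let the fingers close. It gives the time, the measured TCP pose, the force and the opening at its end, in the units of the state.
- monitor.state(): the state, without advancing time (a new reading comes with each control period).
- eyes.grab_frame(name): name is "scene" or "side" or "wrist"; returns a dict with "pixels" (400x640x3 uint8, red, green, blue), "mtx" (3x3 intrinsics, pixels), "dist" ([k1, k2, p1, p2, k3] as OpenCV has them; the pictures are not rectified), "rvec" (rotation vector, rad) and "tvec" (3), from world to camera coordinates, as OpenCV has them; the wrist camera has in their place "hand_eye" (4x4, takes a point from camera to tool coordinates, whose origin is the TCP and whose axes are the flange's). Camera axes: x right, y down, z forward; pixel columns grow to the right and rows downward; lengths in m; the calibration is good to about 2 mm. A picture is of the moment at which its call begins: read the wrist's pose just before it. There is no depth.
- manip.job_done(): hands the job in, once; it reports no verdict.
Trained networks look in the newest picture that a camera, given by its name, has taken for a name from the list of things; names that differ only in an ending like _2 or _b are one class to them, and where a whole thing is asked for, a point or a joint stands for the part that bears it (a point fixed in the world has none). Each returns a list of dicts, best first, with "p" (0 to 1); they miss things now and then, are a little off and sometimes report something else, mostly with a low value. They report only what shows in the picture. A call takes as long as a camera call. They do not tell look-alikes from the thing itself.
- eyes.look_for(name, camera): "box" ([centre column, centre row, width, height] in pixels, round what is visible of it).
- eyes.pinpoint(name, camera): "uv" ([column, row] in pixels: a listed point, or the origin of a listed thing).
The state is a dict: "time": time; "joint_pos": joint angles; "joint_vel": joint speeds; "joint_efforts": joint torques, N m; "tool_pos": TCP position; "tool_rot": TCP orientation; "contact_force": force on the tool from outside, world axes, zero at the start; "ft_torque": the same for the moment, N m; "gripper_width": opening from 0.0 (shut) to 1.0 (fully open).
Only numpy, scipy, OpenCV 4.12 (cv2) and the standard library are available. Lean on these libraries where they do the work, as an engineer would, in place of code of your own. Each camera call takes 0.05 s, during which the arm holds its last target.

## Task

Close the lock ring of the steel filter vessel: take the pin spanner whose two prongs are spaced like the two pockets in the ring (the one with the longer crossbar), seat both prongs fully in the pockets before turning anything, then turn the ring clockwise (seen from above) until it is fully closed, its tab in line with the fixed lug on the vessel. Leave the spanner sitting upright in the ring and let go; do not disturb the other spanner.

Things in the scene. Friction and masses are not known exactly. Their poses are not given: they have to be found in the camera images.
- wide_grip (a point): Wide pin spanner (loose steel, 0.25-0.5 kg), upright in a 30 mm high rest. Level crossbar 116x26x10 mm; on it an upright grip plate 60 long, 18 thick, 50 high. Two prongs, 10 dia, 44 mm either side of the middle, reach 16 mm below the crossbar. Point: on the middle axis, 36 mm above the crossbar's underside, 24 below the grip's top. x: along crossbar, plate and prongs; y: across the 18 mm; z up.
- ring_top (a point): Centre of the ring's flat, level top face, 132 mm in diameter, 119 mm above the bench, on the fixed vessel. Two pockets at +x and -x, from 33 to 56 mm off centre, 26 mm wide, 18 deep; the crossbar rests on the flat face with the prongs in. The frame turns with the ring. x: line of the pockets; y: to the small tab on the rim; z up. The vessel's fixed lug reaches 94 mm from the axis.
- lockring (a joint): Turn of the ring in rad, growing clockwise seen from above. Starts at 0 to 0.3; 1.0 is fully closed, at a hard stop, tab in line with lug. Steady friction about 0.15 N m; stays where left. The prongs have about 10 degrees of play either way in the pockets, so the ring follows the spanner late.
- narrow_grip (a point): Same point on the narrow pin spanner, which does not fit: same grip plate, prongs 52 mm apart, crossbar 80 mm long. It hangs in a rest of its own on the other side of the vessel; the two change sides from start to start.
There are look-alikes about, which are no part of the job. Leave any brown or orange look-alike of the part that bears ring_top alone. Leave any turquoise look-alike of the part that bears wide_grip alone.

How it is judged:
On the way, in this order (a step that is already met when the one before it is completed fails the run):
1. both prongs of the wide spanner are seated in the ring's pockets, the ring not yet turned (joint below 0.5 rad) (z of wide_grip in the frame of ring_top below 0.041 m and horizontal distance between wide_grip and ring_top below 0.014 m and angle between the x axis of wide_grip and the x axis of ring_top, either way round below 0.3 rad and angle between wide_grip's own z axis and vertical below 0.1 rad and value of joint lockring below 0.5 rad), for 0.2 s.
2. the ring is turned closed with both prongs still seated (z of wide_grip in the frame of ring_top below 0.041 m and horizontal distance between wide_grip and ring_top below 0.014 m and angle between the x axis of wide_grip and the x axis of ring_top, either way round below 0.3 rad and angle between wide_grip's own z axis and vertical below 0.1 rad and value of joint lockring above 0.83 rad), for 0.2 s.
At the end, for the whole second after the job is handed in: Ring within 10 degrees of closed (joint above 0.83); wide spanner upright in it (6 degrees), prongs within 5 mm of full depth, its middle within 14 mm of the ring's, crossbar within 17 degrees of the pocket line; narrow spanner within 30 mm of its start (all of step 2 and distance of narrow_grip from where it was at the start of the episode below 0.03 m); the robot touches nothing.
It fails at once if the narrow spanner is moved 30 mm or more (distance of narrow_grip from where it was at the start of the episode above 0.03 m).
It also fails if it takes over 42 s, if anything falls off the work surface, if the arm or the gripper's body presses on something with over 40 N, if the wrist force passes 120 N, or if a joint passes its speed limit or range.

## Working session

There is one attempt and no reset: what is moved stays moved. The work goes in short steps, Python scripts to look and compute and a tool call to move; the robot and the scene stay as the last step left them, time stands still between calls to the robot, and variables do not carry over. Pictures are saved under pics/ and viewed, and the job is handed in when it is done.

Besides the shell and the picture viewer there is one more tool, called after ">>>" by a JSON object that holds its "op" and its "data", one argument or row to a line. step_arm: Moves the arm, as the interface text tells. Its arguments: {"type":"object","properties":{"motion":{"type":"array","items":{"type":"array","items":{"type":"number"}}}},"required":["motion"]}

```bash
ls; mkdir -p pics; cat > h.py <<'E'
import numpy as np,cv2,json
from plant import monitor,eyes,manip
from scipy.spatial.transform import Rotation as R
def shot(name,fn=None):
    s=monitor.state(); f=eyes.grab_frame(name)
    if fn: cv2.imwrite('pics/'+fn,f['pixels'][:,:,::-1])
    return s,f
def cam(s,f):
    if 'hand_eye' in f:
        q=s['tool_rot'];T=np.eye(4);T[:3,:3]=R.from_quat([q[1],q[2],q[3],q[0]]).as_matrix();T[:3,3]=s['tool_pos']
        M=T@np.array(f['hand_eye']);return M[:3,:3],M[:3,3]
    Rm=cv2.Rodrigues(np.array(f['rvec'],float))[0];return Rm.T,-Rm.T@np.array(f['tvec'],float).ravel()
def ray(s,f,uv):
    Rc,o=cam(s,f)
    u=cv2.undistortPoints(np.array([[uv]],float),np.array(f['mtx']),np.array(f['dist']))[0,0]
    return o,Rc@np.array([u[0],u[1],1.])
def onz(s,f,uv,z):
    o,d=ray(s,f,uv);return o+d*(z-o[2])/d[2]
def proj(s,f,P):
    Rc,o=cam(s,f);P=np.atleast_2d(P).astype(float)
    rv=cv2.Rodrigues(Rc.T)[0]
    return cv2.projectPoints(P,rv,-Rc.T@o,np.array(f['mtx']),np.array(f['dist']))[0][:,0]
E
python3 - <<'E'
from h import *
np.set_printoptions(precision=4,suppress=True)
print(monitor.state())
for c in ['scene','side','wrist']:
    s,f=shot(c,c+'0.png')
    print(c,cam(s,f)[1])
    for n,z in [('wide_grip',.066),('ring_top',.119),('narrow_grip',.066)]:
        for r in eyes.pinpoint(n,c)[:3]: print(n,r,onz(s,f,r['uv'],z))
E
```

```text
pics
{'time': 0.0, 'joint_pos': array([ 1.167 ,  0.0534,  1.6143, -0.    ,  1.476 , -0.119 ]), 'joint_vel': array([-0.001 ,  0.0008, -0.0013, -0.0001,  0.0005,  0.0004]), 'joint_efforts': array([  0.0009, -39.3698, -37.0169,  -0.0002,   0.0075,   0.    ]), 'tool_pos': array([0.1754, 0.5992, 0.23  ]), 'tool_rot': array([-0.0003,  0.1419,  0.9899, -0.001 ]), 'contact_force': array([-0.3012, -0.0061,  0.4687]), 'ft_torque': array([-0.0241,  0.0117, -0.0556]), 'gripper_width': 1.0015729771905972}
scene [1.0401 0.5127 1.0592]
wide_grip {'uv': [379.1, 253.7], 'p': 0.94} [0.464  0.2973 0.066 ]
wide_grip {'uv': [459.2, 235.1], 'p': 0.81} [0.2687 0.4502 0.066 ]
wide_grip {'uv': [417.3, 279.3], 'p': 0.71} [0.4688 0.4216 0.066 ]
ring_top {'uv': [284.1, 206.3], 'p': 0.89} [0.5278 0.0084 0.119 ]
ring_top {'uv': [283.9, 139.0], 'p': 0.74} [ 0.3161 -0.1721  0.119 ]
ring_top {'uv': [406.5, 189.5], 'p': 0.66} [0.2569 0.2562 0.119 ]
narrow_grip {'uv': [216.4, 158.5], 'p': 0.49} [ 0.4843 -0.3276  0.066 ]
side [-0.0082 -0.5576  0.921 ]
wide_grip {'uv': [294.5, 151.3], 'p': 0.88} [0.4816 0.2922 0.066 ]
wide_grip {'uv': [208.5, 153.3], 'p': 0.73} [0.2602 0.4362 0.066 ]
wide_grip {'uv': [271.2, 135.6], 'p': 0.56} [0.4612 0.3994 0.066 ]
ring_top {'uv': [344.5, 269.0], 'p': 0.87} [ 0.3298 -0.1608  0.119 ]
ring_top {'uv': [231.6, 177.9], 'p': 0.8} [0.2528 0.2454 0.119 ]
ring_top {'uv': [369.3, 181.6], 'p': 0.61} [0.5496 0.0204 0.119 ]
narrow_grip {'uv': [437.8, 296.1], 'p': 0.57} [ 0.4818 -0.3115  0.066 ]
wrist [0.1093 0.6174 0.3739]
wide_grip {'uv': [213.1, 275.9], 'p': 0.58} [0.2497 0.4501 0.066 ]
ring_top {'uv': [12.4, 354.2], 'p': 0.74} [0.2505 0.2528 0.119 ]
```

View pics/scene0.png

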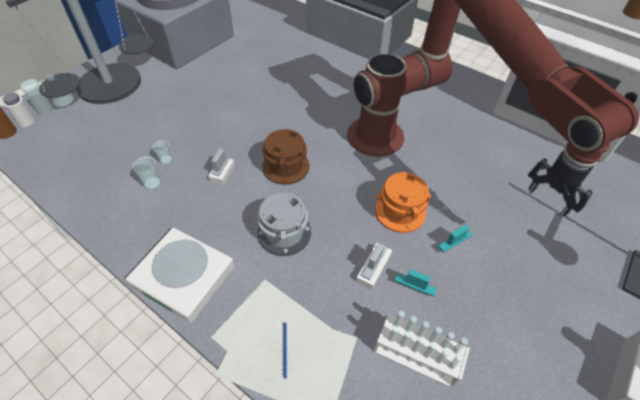

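View pics/side0.png

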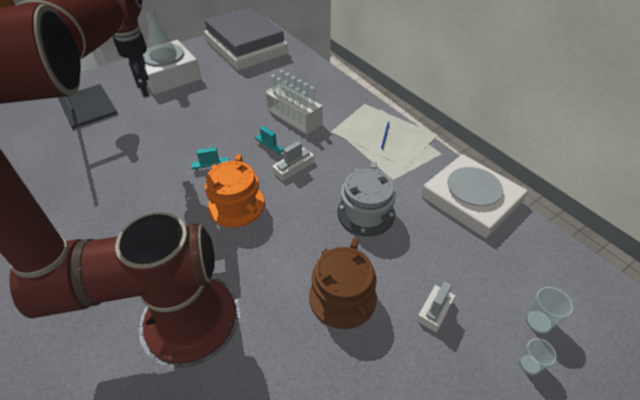

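The scene picture shows steel vessel at about (284,210), with brown (285,155) and orange (404,198) look-alikes. There are two steel spanners in white rests at (379,255) and (219,163), and two turquoise ones at (456,238) and (416,283). I'll triangulate these and enlarge the two steel ones.

```bash
python3 - <<'E'
from h import *
np.set_printoptions(precision=4,suppress=True)
s1,f1=shot('scene');s2,f2=shot('side')
def tri(a,b):
    o1,d1=ray(s1,f1,a);o2,d2=ray(s2,f2,b)
    t=np.linalg.lstsq(np.c_[d1,-d2],o2-o1,rcond=None)[0]
    p,q=o1+t[0]*d1,o2+t[1]*d2;return (p+q)/2,np.linalg.norm(p-q)
print(tri([379.1,253.7],[294.5,151.3]),tri([284.1,206.3],[369.3,181.6]),tri([216.4,158.5],[437.8,296.1]))
def crop(f,c,w,k):
    x,y=c;return cv2.resize(f['pixels'][y-w:y+w,x-w:x+w,::-1],None,fx=k,fy=k,interpolation=cv2.INTER_CUBIC)
im=np.vstack([np.hstack([crop(f1,(379,257),30,6)[:280],crop(f1,(219,165),30,6)[:280]]),np.hstack([crop(f2,(294,158),30,6)[:280],crop(f2,(437,303),30,6)[:280]])])
cv2.imwrite('pics/crop1.png',im)
cv2.imwrite('pics/crop2.png',np.hstack([crop(f1,(284,215),40,5),crop(f2,(368,195),40,5)]))
E
```

```text
(array([0.474 , 0.2938, 0.0717]), np.float64(0.01575416134133316)) (array([0.5377, 0.0132, 0.1325]), np.float64(0.007038992310946049)) (array([ 0.4837, -0.3172,  0.0717]), np.float64(0.012904708995728816))
```

View pics/crop1.png

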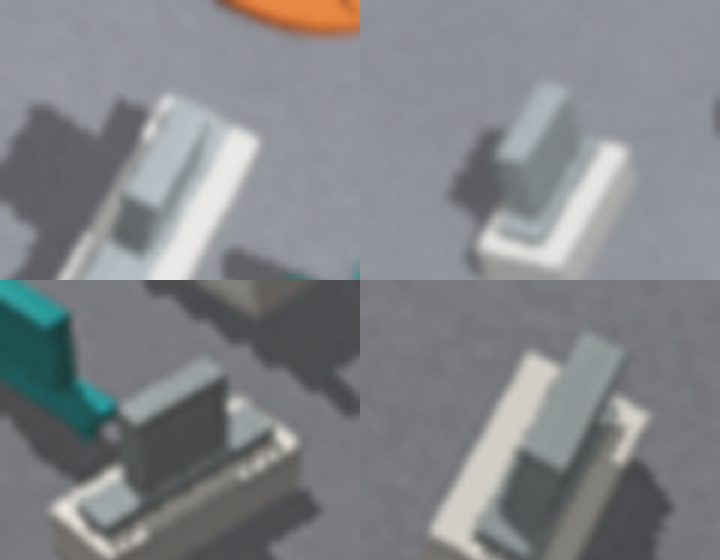

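View pics/crop2.png

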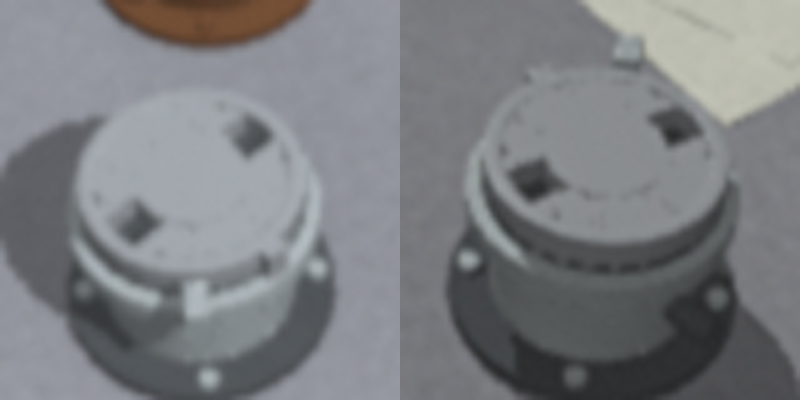

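The crossbar of the spanner at scene (379,253) sticks out well past its 60 mm grip, so it is the wide one. The one at (219,163) barely sticks out, so it is the narrow one. The steel vessel is at (284,206). I'll fetch a closer wrist view and need the spanner's rough direction for it.

```bash
python3 - <<'E'
from h import *
np.set_printoptions(precision=4,suppress=True)
s1,f1=shot('scene')
a=onz(s1,f1,[370.7,259.5],.09);b=onz(s1,f1,[379.8,244.5],.09);d=b-a
print(a,b,np.linalg.norm(d),np.degrees(np.arctan2(d[1],d[0])))
a=onz(s1,f1,[244+135/5,175+220/5],.119);b=onz(s1,f1,[244+247/5,175+133/5],.119);d=b-a
print(a,b,np.linalg.norm(d),(a+b)/2,np.degrees(np.arctan2(d[1],d[0])))
s,f=shot('wrist'); print(f['hand_eye'],f['mtx'])
E
```

```text
[0.5071 0.2941 0.09  ] [0.4517 0.2884 0.09  ] 0.05568483211211583 -174.08086733685462
[0.5843 0.0083 0.119 ] [0.4984 0.0186 0.119 ] 0.08659533138755039 [0.5413 0.0134 0.119 ] 173.15136705942592
[[-0.001  -0.9627 -0.2707  0.0685]
 [ 1.     -0.0007 -0.0009 -0.0017]
 [ 0.0007 -0.2707  0.9627 -0.1428]
 [ 0.      0.      0.      1.    ]] [[301.5322   0.     318.634 ]
 [  0.     301.5322 195.769 ]
 [  0.       0.       1.    ]]
```

>>> {"op": "step_arm", "data": {
  "motion": [
    [0.608, -0.616, -0.04, 0, 0, 0.262, 0],
    [0.608, -0.616, -0.04, 0, 0, 0.262, 0],
    [0.608, -0.616, -0.04, 0, 0, 0.262, 0],
    [0.608, -0.616, -0.04, 0, 0, 0.262, 0],
    [0.608, -0.616, -0.04, 0, 0, 0.262, 0],
    [0.608, -0.616, -0.04, 0, 0, 0.262, 0],
    [0.608, -0.616, -0.04, 0, 0, 0.262, 0],
    [0.608, -0.616, -0.04, 0, 0, 0.262, 0],
    [0.608, -0.616, -0.04, 0, 0, 0.262, 0],
    [0.608, -0.616, -0.04, 0, 0, 0.262, 0]
  ]
}}

```text
time: 1.8
tool_pos: [0.4822, 0.2886, 0.2111]
tool_rot: [0.0, -0.051, 0.999, -0.001]
contact_force: [-1.1, 0.6, -0.0]
gripper_width: 0.998
```

```bash
python3 - <<'E'
from h import *
np.set_printoptions(precision=4,suppress=True)
s,f=shot('wrist','w1.png'); print(s['time'],s['tool_pos'],s['tool_rot'],s['joint_pos'],s['contact_force'])
for n,z in [('wide_grip',.066),('ring_top',.119)]:
    for r in eyes.pinpoint(n,'wrist')[:3]: print(n,r,onz(s,f,r['uv'],z))
E
```

```text
1.8 [0.4822 0.2886 0.2111] [ 0.0003 -0.0512  0.9987 -0.0005] [ 0.4075 -0.0841  1.7821 -0.0012  1.4435 -1.2656] [-1.1141  0.5847 -0.0184]
wide_grip {'uv': [329.0, 181.0], 'p': 0.96} [0.4781 0.2964 0.066 ]
wide_grip {'uv': [450.4, 170.8], 'p': 0.94} [0.4562 0.4119 0.066 ]
```

View pics/w1.png

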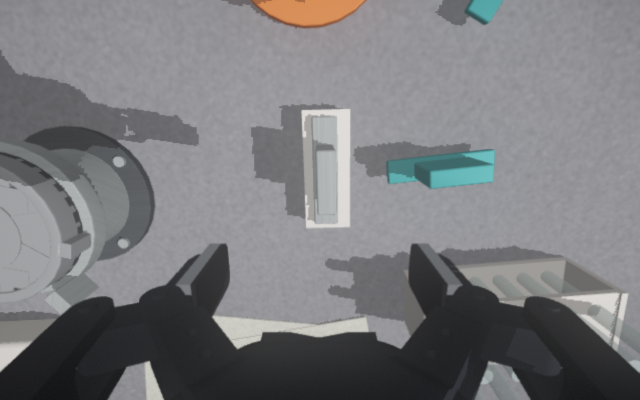

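```bash
python3 - <<'E'
import cv2
a=cv2.imread('pics/w1.png')[95:245,270:400]
cv2.imwrite('pics/w1c.png',cv2.resize(a,None,fx=4,fy=4,interpolation=cv2.INTER_CUBIC))
E
```

```text
(no output)
```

View pics/w1c.png

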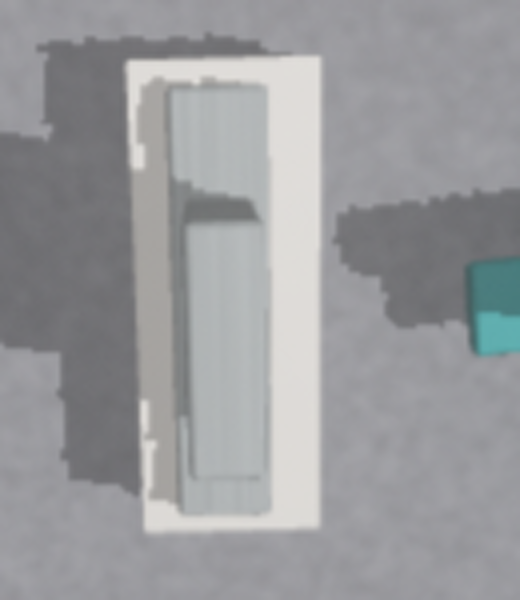

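The crop shows the wide spanner: crossbar top at rows 87–513 of the crop, and grip top at rows 222–478. I'll measure both and check them against 116 and 60 mm.

```bash
python3 - <<'E'
from h import *
np.set_printoptions(precision=4,suppress=True)
s,f=shot('wrist')
def m(pts,z):
    P=[onz(s,f,[270+(x+.5)/4-.5,95+(y+.5)/4-.5],z) for x,y in pts]
    a=(P[0]+P[1])/2;b=(P[2]+P[3])/2;d=b-a
    print(z,(a+b)/2,'len',np.linalg.norm(d),'wid',np.linalg.norm(P[0]-P[1]),np.linalg.norm(P[2]-P[3]),'ang',np.degrees(np.arctan2(d[1],d[0])))
for z in (.035,.04,.045): m([(168,87),(267,87),(180,513),(270,513)],z)
for z in (.085,.09,.095): m([(185,222),(262,222),(192,478),(262,476)],z)
E
```

```text
0.035 [0.473  0.2964 0.035 ] len 0.11609789883002972 wid 0.025311226785429075 0.025366819762025 ang 7.453169745590273
0.04 [0.472  0.2962 0.04  ] len 0.11427893875004708 wid 0.024914663957315387 0.024969385932746228 ang 7.453169745590243
0.045 [0.471 0.296 0.045] len 0.11245997867006423 wid 0.0245181011292018 0.024571952103467402 ang 7.453169745590256
0.085 [0.473  0.2963 0.085 ] len 0.05988015578333221 wid 0.017111657283897103 0.01650222288769146 ang 7.273639399674418
0.09 [0.4719 0.2961 0.09  ] len 0.058767690189053076 wid 0.01679375346851103 0.01619564126726097 ang 7.2736393996743605
0.095 [0.4707 0.2958 0.095 ] len 0.05765522459477401 wid 0.01647584965312496 0.015889059646830597 ang 7.273639399674402
```

>>> {"op": "step_arm", "data": {
  "motion": [
    [-0.016, 0.01, -0.06, 0, 0, 0.018, 110],
    [-0.016, 0.01, -0.12, 0, 0, 0.018, 110],
    [-0.016, 0.01, -0.18, 0, 0, 0.018, 110],
    [-0.016, 0.01, -0.18, 0, 0, 0.018, 110],
    [-0.016, 0.01, -0.18, 0, 0, 0.018, 110]
  ]
}}

```text
time: 2.5
tool_pos: [0.4708, 0.2977, 0.1215]
tool_rot: [-0.0, -0.068, 0.998, -0.0]
contact_force: [0.2, 0.0, 0.5]
gripper_width: 0.568
```

```bash
python3 - <<'E'
from h import *
np.set_printoptions(precision=4,suppress=True)
s,f=shot('wrist','w2.png'); print(s['time'],s['tool_pos'],s['tool_rot'],s['joint_vel'],s['gripper_width'])
a=2*np.degrees(np.arctan2(s['tool_rot'][2],s['tool_rot'][1]))-90;print(a)
E
```

```text
2.5 [0.4708 0.2977 0.1215] [-0.0004 -0.0684  0.9977 -0.0001] [-0.0087 -0.0224 -0.0441 -0.0005 -0.0041 -0.001 ] 0.5684122514554347
97.84753923743159
```

View pics/w2.png

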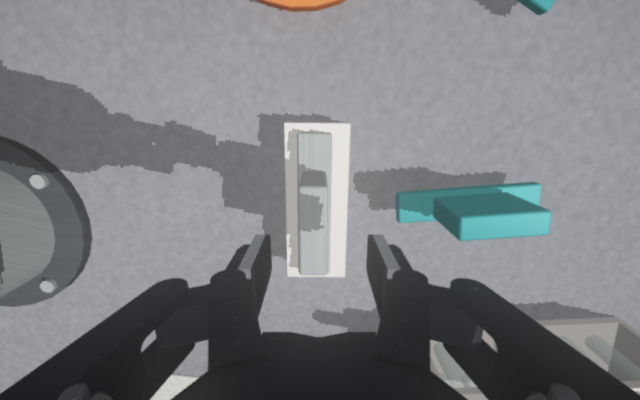

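The jaws straddle the grip (plate at columns 300–327, fingers at 258 and 378). Descending now.

>>> {"op": "step_arm", "data": {
  "motion": [
    [0.003, -0.003, -0.05, 0, 0, 0, 110],
    [0.003, -0.003, -0.1, 0, 0, 0, 110],
    [0.003, -0.003, -0.146, 0, 0, 0, 110],
    [0.003, -0.003, -0.146, 0, 0, 0, 110],
    [0.003, -0.003, -0.146, 0, 0, 0, 255],
    [0.003, -0.003, -0.146, 0, 0, 0, 255],
    [0.003, -0.003, -0.146, 0, 0, 0, 255],
    [0.003, -0.003, -0.146, 0, 0, 0, 255],
    [0.003, -0.003, -0.146, 0, 0, 0, 255]
  ]
}}

```text
time: 3.45
tool_pos: [0.4749, 0.296, 0.051]
tool_rot: [0.002, -0.068, 0.998, 0.001]
contact_force: [-0.3, -1.2, 7.2]
gripper_width: 0.202
```

```bash
python3 - <<'E'
from h import *
np.set_printoptions(precision=4,suppress=True)
s,f=shot('wrist','w3.png'); print(s['time'],s['tool_pos'],s['tool_rot'],s['contact_force'],s['gripper_width'])
a=2*np.degrees(np.arctan2(s['tool_rot'][2],s['tool_rot'][1]))-90;print(a)
E
```

```text
3.45 [0.4749 0.296  0.051 ] [ 0.002  -0.0676  0.9977  0.0006] [-0.3026 -1.2417  7.1509] 0.2018893421395016
97.75201607727149
```

View pics/w3.png

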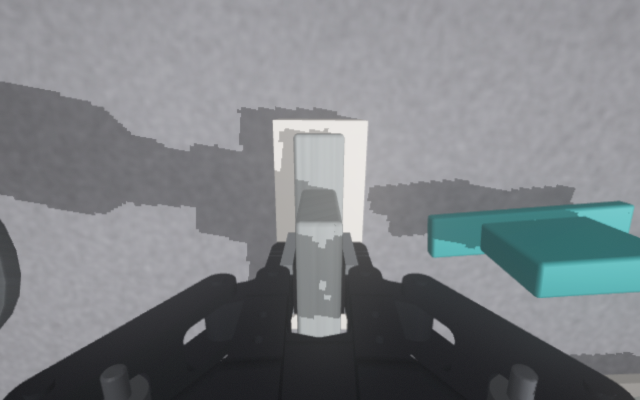

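Grip holds (opening 17 mm). Lifting, then moving beside the ring for a look.

>>> {"op": "step_arm", "data": {
  "motion": [
    [0, 0, 0.06, 0, 0, 0, 255],
    [0, 0, 0.14, 0, 0, 0, 255],
    [0, 0, 0.24, 0, 0, 0, 255],
    [0, 0, 0.34, 0, 0, 0, 255],
    [0.05, -0.08, 0.34, 0, 0, 0, 255],
    [0.1, -0.16, 0.34, 0, 0, 0, 255],
    [0.16, -0.24, 0.34, 0, 0, 0, 255],
    [0.21, -0.31, 0.34, 0, 0, 0, 255],
    [0.21, -0.31, 0.34, 0, 0, 0, 255],
    [0.21, -0.31, 0.34, 0, 0, 0, 255]
  ]
}}

```text
time: 4.5
tool_pos: [0.578, 0.1397, 0.2178]
tool_rot: [-0.001, -0.067, 0.998, 0.0]
contact_force: [0.5, 1.2, -1.4]
gripper_width: 0.201
```

```bash
python3 - <<'E'
from h import *
np.set_printoptions(precision=4,suppress=True)
s,f=shot('wrist','w4.png'); print(s['time'],s['tool_pos'],s['tool_rot'],s['contact_force'],s['gripper_width'],s['joint_vel'])
a=2*np.degrees(np.arctan2(s['tool_rot'][2],s['tool_rot'][1]))-90;print(a)
for n,z in [('wide_grip',s['tool_pos'][2]+.015),('ring_top',.119)]:
    for r in eyes.pinpoint(n,'wrist')[:3]: print(n,r,onz(s,f,r['uv'],z))
E
```

```text
4.5 [0.578  0.1397 0.2178] [-0.0007 -0.0666  0.9978  0.0003] [ 0.5142  1.2152 -1.4297] 0.20063551024163098 [ 0.0358 -0.0145  0.0149  0.0005  0.0013  0.0005]
97.63320210018571
wide_grip {'uv': [323.4, 263.9], 'p': 0.75} [0.5779 0.1402 0.2328]
wide_grip {'uv': [624.8, 95.7], 'p': 0.72} [0.4882 0.2488 0.2328]
ring_top {'uv': [165.8, 127.0], 'p': 0.78} [0.5373 0.0123 0.119 ]
```

View pics/w4.png

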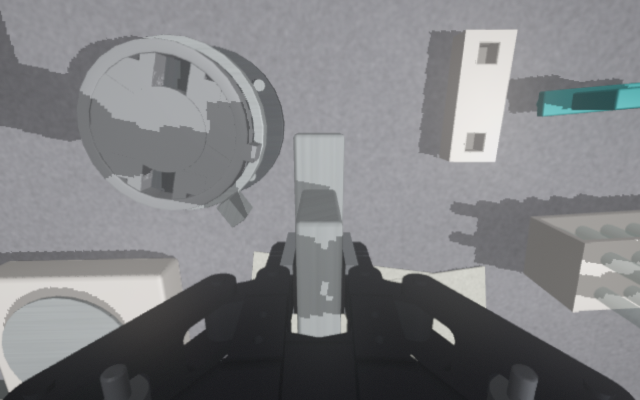

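The spanner hangs straight in the jaws, with its crossbar end at row 134 as it was before the lift. The ring is at (166,127), with pockets at (172,72) and (158,181). I'll enlarge the ring.

```bash
python3 - <<'E'
import cv2
a=cv2.imread('pics/w4.png')[25:235,65:285]
cv2.imwrite('pics/w4c.png',cv2.resize(a,None,fx=2.8,fy=2.8,interpolation=cv2.INTER_CUBIC))
E
```

```text
(no output)
```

View pics/w4c.png

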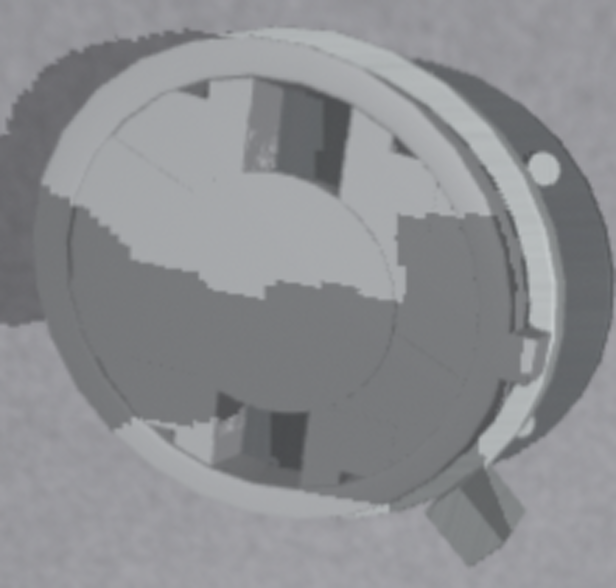

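```bash
python3 - <<'E'
from h import *
np.set_printoptions(precision=4,suppress=True)
s,f=shot('wrist')
g=lambda x,y,z=.119: onz(s,f,[65+(x+.5)/2.8-.5,25+(y+.5)/2.8-.5],z)
U=[g(*p) for p in [(253,78),(352,103),(243,172),(340,193)]]
L=[g(*p) for p in [(218,393),(308,413),(212,467),(302,488)]]
print(np.array(U),np.array(L))
u=np.mean(U,0);l=np.mean(L,0);d=l-u
print('mid',(u+l)/2,'sep',np.linalg.norm(d),np.degrees(np.arctan2(d[1],d[0])))
for Q in (U,L):
  for i,j in ((0,1),(2,3),(0,2),(1,3)):
    e=Q[j]-Q[i];print(np.linalg.norm(e),np.degrees(np.arctan2(e[1],e[0])))
# ellipse outer rim of top: points
rim=[(40,190),(110,90),(232,38),(400,82),(480,170),(515,270),(515,340)]
P=np.array([g(*p)[:2] for p in rim])
A=np.c_[2*P,np.ones(len(P))];x=np.linalg.lstsq(A,(P**2).sum(1),rcond=None)[0];print('circle',x[:2],np.sqrt(x[2]+x[:2]@x[:2]))
c=(u+l)/2
for p,z in (((533,352),.112),((525,340),.119),((470,510),.119),((470,510),.1)):
  e=g(*p,z)-c;print(p,z,np.linalg.norm(e[:2]),np.degrees(np.arctan2(e[1],e[0])))
E
```

```text
[[0.4847 0.0063 0.119 ]
 [0.4871 0.0318 0.119 ]
 [0.5083 0.0033 0.119 ]
 [0.5101 0.029  0.119 ]] [[ 0.5699 -0.0048  0.119 ]
 [ 0.5723  0.0208  0.119 ]
 [ 0.5925 -0.007   0.119 ]
 [ 0.5954  0.0192  0.119 ]]
mid [0.54   0.0123 0.119 ] sep 0.08564340871200855 -7.052480106285606
0.02569118679291682 84.5735978768969
0.025815476032025973 86.08552759174846
0.02387543513517907 -7.205138315215618
0.023191231688786482 -6.972647445984157
0.025675440106335996 84.66322377188938
0.026345347621579532 83.58870767416221
0.022663949725130715 -5.579378201887066
0.02316479105000032 -3.928500345486403
circle [0.5396 0.0137] 0.06572827251285031
(533, 352) 0.112 0.07068476112495517 84.47284284145528
(525, 340) 0.119 0.06923507522369067 87.79589723619483
(470, 510) 0.119 0.0793579759565759 45.59131327826351
(470, 510) 0.1 0.0810865514189038 39.76619992752854
```

```bash
python3 - <<'E'
from h import *
np.set_printoptions(precision=4,suppress=True)
s,f=shot('wrist')
q=s['tool_rot'];Rt=R.from_quat([q[1],q[2],q[3],q[0]]).as_matrix()
for dz in (-.008,-.011,-.014):   # crossbar top height rel. TCP
    for uv in ((296,134),(343.5,134)):
        print(dz,Rt.T@(onz(s,f,uv,s['tool_pos'][2]+dz)-s['tool_pos']))
for dz in (.036,.039,.042): # grip top edge far corners
    for uv in ((299,222),(340,222)):
        print('top',dz,Rt.T@(onz(s,f,uv,s['tool_pos'][2]+dz)-s['tool_pos']))
E
```

```text
-0.008 [ 0.0583 -0.0127  0.008 ]
-0.008 [0.0583 0.0106 0.008 ]
-0.011 [ 0.0581 -0.013   0.011 ]
-0.011 [0.0581 0.0108 0.011 ]
-0.014 [ 0.0579 -0.0132  0.014 ]
-0.014 [0.0579 0.0111 0.014 ]
top 0.036 [ 0.0289 -0.009  -0.036 ]
top 0.036 [ 0.0289  0.0065 -0.036 ]
top 0.039 [ 0.0301 -0.0088 -0.039 ]
top 0.039 [ 0.03    0.0062 -0.039 ]
top 0.042 [ 0.0312 -0.0086 -0.042 ]
top 0.042 [ 0.0312  0.006  -0.042 ]
```

>>> {"op": "step_arm", "data": {
  "motion": [
    [-0.02, -0.08, 0, 0, 0, -0.06, 255],
    [-0.05, -0.17, 0, 0, 0, -0.12, 255],
    [-0.076, -0.254, 0, 0, 0, -0.162, 255],
    [-0.076, -0.254, -0.06, 0, 0, -0.162, 255],
    [-0.076, -0.254, -0.06, 0, 0, -0.162, 255],
    [-0.076, -0.254, -0.06, 0, 0, -0.162, 255],
    [-0.076, -0.254, -0.06, 0, 0, -0.162, 255]
  ]
}}

```text
time: 5.45
tool_pos: [0.5407, 0.0143, 0.1896]
tool_rot: [0.001, 0.053, 0.999, 0.0]
contact_force: [-0.3, 0.3, -3.0]
gripper_width: 0.2
```

```bash
cat > st.py <<'E'
from h import *
import sys
np.set_printoptions(precision=4,suppress=True)
s,f=shot('wrist',sys.argv[1]); print(s['time'],s['tool_pos'],s['tool_rot'],s['contact_force'],s['ft_torque'],s['gripper_width'],s['joint_vel'])
print(2*np.degrees(np.arctan2(s['tool_rot'][2],s['tool_rot'][1]))-90)
E
python3 st.py w5.png
```

```text
5.45 [0.5407 0.0143 0.1896] [0.0008 0.0529 0.9986 0.    ] [-0.3313  0.3347 -2.9949] [-0.0074 -0.0234  0.0071] 0.19955554204149442 [ 0.0016 -0.001  -0.0117  0.0008 -0.0005  0.0019]
83.93423346927815
```

View pics/w5.png

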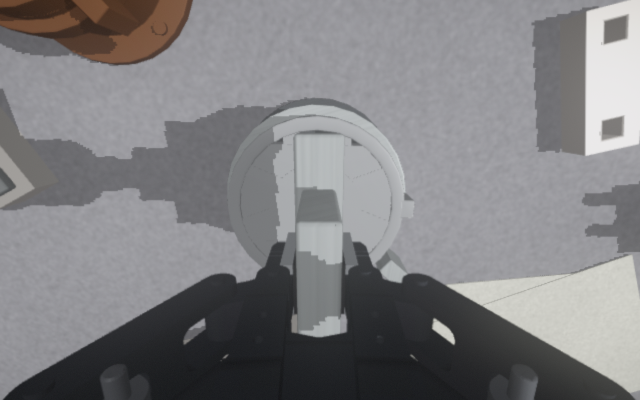

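The crossbar is centred over the ring and lined up with the pockets (ring columns 228–403, bar at 296–344). Lowering in steps.

>>> {"op": "step_arm", "data": {
  "motion": [
    [0, -0.002, -0.04, 0, 0, 0, 255],
    [0, -0.002, -0.06, 0, 0, 0, 255],
    [0, -0.002, -0.07, 0, 0, 0, 255],
    [0, -0.002, -0.08, 0, 0, 0, 255],
    [0, -0.002, -0.08, 0, 0, 0, 255]
  ]
}}

```text
time: 6.0
tool_pos: [0.5399, 0.0125, 0.1479]
tool_rot: [-0.0, 0.054, 0.999, 0.0]
contact_force: [-0.2, -0.4, -2.3]
gripper_width: 0.205
```

```bash
python3 st.py w6.png
```

```text
6.0 [0.5399 0.0125 0.1479] [-0.0004  0.0537  0.9986  0.    ] [-0.161  -0.3551 -2.2902] [-0.029  -0.0026  0.0341] 0.2053676628404957 [-0.0021 -0.0072 -0.0093  0.0002  0.0061  0.001 ]
83.84153424123181
```

View pics/w6.png

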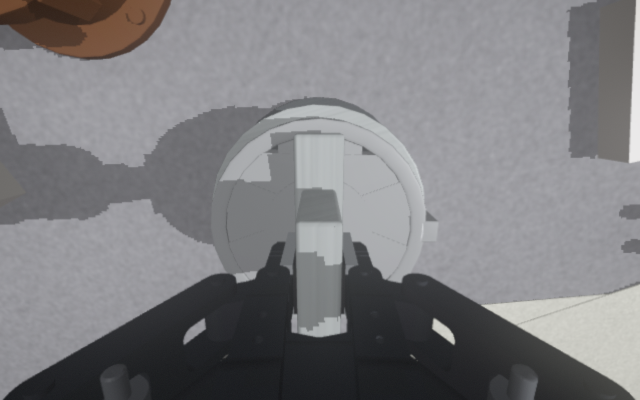

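No contact force yet, and the prongs should be about 8 mm into the pockets. Continuing gently until the bar rests on the face.

>>> {"op": "step_arm", "data": {
  "motion": [
    [0, 0, -0.006, 0, 0, 0, 255],
    [0, 0, -0.012, 0, 0, 0, 255],
    [0, 0, -0.014, 0, 0, 0, 255],
    [0, 0, -0.014, 0, 0, 0, 255],
    [0, 0, -0.014, 0, 0, 0, 255]
  ]
}}

```text
time: 6.55
tool_pos: [0.5401, 0.0123, 0.1414]
tool_rot: [0.0, 0.054, 0.999, 0.0]
contact_force: [-0.1, -0.4, -2.9]
gripper_width: 0.201
```

```bash
python3 st.py w7.png
```

```text
6.55 [0.5401 0.0123 0.1414] [0.     0.0539 0.9985 0.    ] [-0.1177 -0.3675 -2.9051] [-0.015   0.0358  0.06  ] 0.2008806857911882 [-0.001  -0.0012 -0.0025 -0.0017 -0.0018 -0.0008]
83.81986609312756
```

>>> {"op": "step_arm", "data": {
  "motion": [
    [0, 0, -0.003, 0, 0, 0, 255],
    [0, 0, -0.005, 0, 0, 0, 255],
    [0, 0, -0.005, 0, 0, 0, 255],
    [0, 0, -0.005, 0, 0, 0, 255]
  ]
}}

```text
time: 7.0
tool_pos: [0.5404, 0.0123, 0.1401]
tool_rot: [0.0, 0.054, 0.999, -0.0]
contact_force: [-4.9, -0.4, 5.6]
gripper_width: 0.204
```

>>> {"op": "step_arm", "data": {
  "motion": [
    [0, 0, -0.003, 0, 0, 0, 255],
    [0, 0, -0.003, 0, 0, 0, 255],
    [0, 0, -0.003, 0, 0, 0, 255]
  ]
}}

```text
time: 7.3
tool_pos: [0.5404, 0.0123, 0.14]
tool_rot: [0.0, 0.054, 0.999, -0.0]
contact_force: [-9.3, -0.1, 11.9]
gripper_width: 0.201
```

```bash
python3 st.py w8.png;python3 - <<'E'
from h import *
s,f=shot('side','side8.png');s,g=shot('scene','scene8.png')
a=f['pixels'][135:235,318:418,::-1];b=g['pixels'][160:260,234:334,::-1]
cv2.imwrite('pics/c8.png',np.hstack([cv2.resize(x,None,fx=4,fy=4,interpolation=cv2.INTER_CUBIC) for x in (b,a)]))
E
```

```text
7.3 [0.5404 0.0123 0.14  ] [ 0.0002  0.0538  0.9986 -0.0002] [-9.3344 -0.115  11.8513] [0.0606 1.094  0.0174] 0.2009796307150651 [ 0.0003  0.0022 -0.      0.0023  0.0011  0.0013]
83.83512780862861
```

View pics/c8.png

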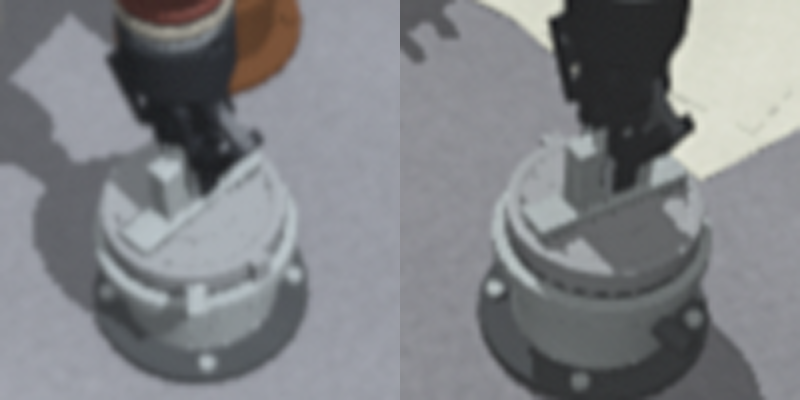

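The bar now rests on the face: TCP z is 0.140, as predicted for full depth, with 12 N contact. Both views show the bar flush with the ring. I'll ease the pressure, then turn clockwise.

>>> {"op": "step_arm", "data": {
  "motion": [
    [0, 0, 0.003, 0, 0, 0, 255],
    [0, 0, 0.003, 0, 0, -0.06, 255],
    [0, 0, 0.003, 0, 0, -0.12, 255],
    [0, 0, 0.003, 0, 0, -0.18, 255],
    [0, 0, 0.003, 0, 0, -0.24, 255],
    [0, 0, 0.003, 0, 0, -0.3, 255],
    [0, 0, 0.003, 0, 0, -0.36, 255],
    [0, 0, 0.003, 0, 0, -0.4, 255],
    [0, 0, 0.003, 0, 0, -0.4, 255]
  ]
}}

```text
time: 8.35
tool_pos: [0.5415, 0.0121, 0.14]
tool_rot: [0.002, 0.347, 0.938, 0.0]
contact_force: [1.2, -0.3, 4.5]
gripper_width: 0.2
```

```bash
python3 st.py w9.png
```

```text
8.35 [0.5415 0.0121 0.14  ] [0.0019 0.3465 0.938  0.0003] [ 1.1897 -0.3105  4.4815] [-0.1968 -0.2118 -0.0798] 0.19988975930191336 [ 0.0007 -0.0017 -0.0004 -0.0002  0.0022 -0.0398]
49.44880418238458
```

View pics/w9.png

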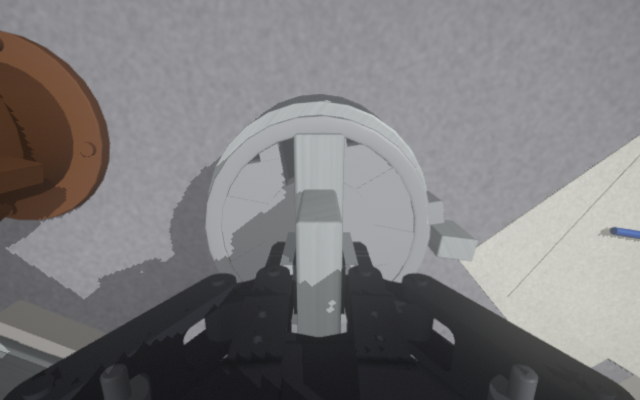

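The tab (434,207) is following and nears the lug (455,240). The bar is still flush. Continuing to the stop while watching the torque.

>>> {"op": "step_arm", "data": {
  "motion": [
    [0, 0, 0, 0, 0, -0.06, 255],
    [0, 0, 0, 0, 0, -0.12, 255],
    [0, 0, 0, 0, 0, -0.17, 255],
    [0, 0, 0, 0, 0, -0.2, 255],
    [0, 0, 0, 0, 0, -0.2, 255]
  ]
}}

```text
time: 8.9
tool_pos: [0.5413, 0.0119, 0.14]
tool_rot: [0.002, 0.482, 0.876, 0.0]
contact_force: [2.0, 0.4, 5.8]
gripper_width: 0.204
```

```bash
python3 st.py w10.png
```

```text
8.9 [0.5413 0.0119 0.14  ] [0.0017 0.4824 0.876  0.0004] [1.9609 0.3919 5.7607] [-0.3378 -0.2724 -0.1155] 0.2037319594553558 [-0.0013 -0.0014  0.002  -0.0005  0.0031 -0.0228]
32.31558446042567
```

View pics/w10.png

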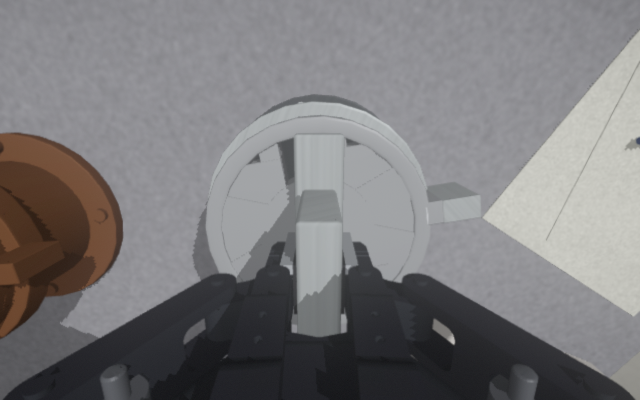

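The tab (434,207) is now beside the lug (455,203), but the torque still reads friction only. A little more to the hard stop.

>>> {"op": "step_arm", "data": {
  "motion": [
    [0, 0, 0, 0, 0, -0.02, 255],
    [0, 0, 0, 0, 0, -0.04, 255],
    [0, 0, 0, 0, 0, -0.04, 255]
  ]
}}

```text
time: 9.25
tool_pos: [0.5411, 0.0119, 0.14]
tool_rot: [0.002, 0.506, 0.863, -0.0]
contact_force: [1.5, 0.1, 6.6]
gripper_width: 0.201
```

```bash
python3 st.py w11.png
```

```text
9.25 [0.5411 0.0119 0.14  ] [ 0.0018  0.5056  0.8628 -0.0003] [1.5368 0.1386 6.5502] [-0.3861 -0.2429  1.9968] 0.20078615017349402 [-0.0014  0.0002  0.0011 -0.0024 -0.0009 -0.0138]
29.25703428325373
```

View pics/w11.png

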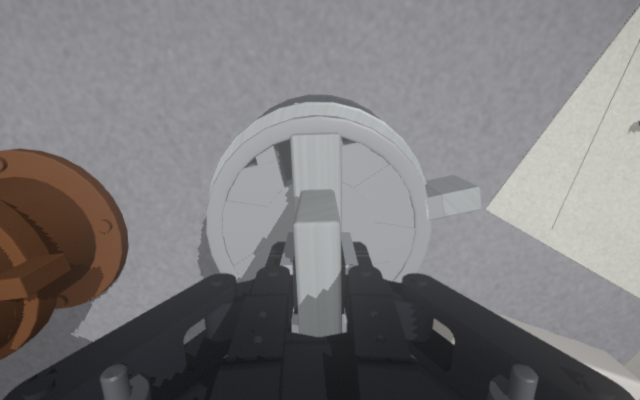

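The torque has jumped to 2 N m, so the ring is at its hard stop. I'll back off about 4° within the play to unload it, then let go.

>>> {"op": "step_arm", "data": {
  "motion": [
    [0, 0, 0, 0, 0, 0.03, 255],
    [0, 0, 0, 0, 0, 0.06, 255],
    [0, 0, 0, 0, 0, 0.06, 255],
    [0, 0, 0, 0, 0, 0.06, 130],
    [0, 0, 0, 0, 0, 0.06, 110],
    [0, 0, 0, 0, 0, 0.06, 110],
    [0, 0, 0, 0, 0, 0.06, 110],
    [0, 0, 0, 0, 0, 0.06, 110]
  ]
}}

```text
time: 10.1
tool_pos: [0.5398, 0.0124, 0.1384]
tool_rot: [-0.0, 0.47, 0.883, -0.0]
contact_force: [-1.0, 0.1, -0.1]
gripper_width: 0.566
```

```bash
python3 st.py w12.png
```

```text
10.1 [0.5398 0.0124 0.1384] [-0.0004  0.4696  0.8829 -0.0001] [-0.9836  0.1112 -0.1145] [0.0225 0.0297 0.0108] 0.5658299414075811 [-0.0022 -0.0008 -0.0035  0.0004 -0.0022  0.0004]
33.988692002480846
```

View pics/w12.png

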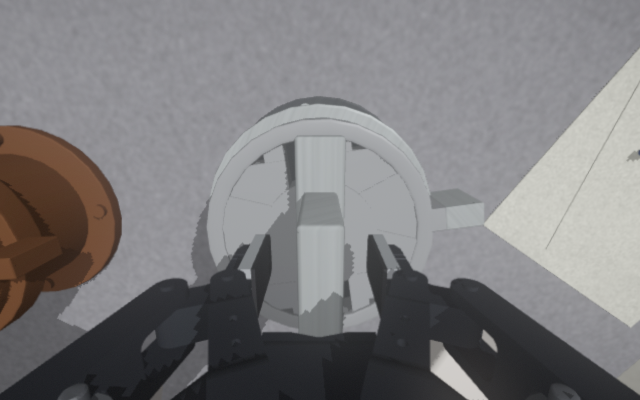

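The jaws are open and clear on both sides (plate at columns 300–343, pads at 258 and 378). The spanner stands upright, with tab and lug in line. Rising straight up.

>>> {"op": "step_arm", "data": {
  "motion": [
    [0, 0, 0.04, 0, 0, 0, 110],
    [0, 0, 0.1, 0, 0, 0, 110],
    [0, 0, 0.18, 0, 0, 0, 110],
    [0, 0, 0.26, 0, 0, 0, 110],
    [0, 0, 0.26, 0, 0, 0, 110],
    [0, 0, 0.26, 0, 0, 0, 110]
  ]
}}

```text
time: 10.75
tool_pos: [0.5407, 0.0122, 0.2703]
tool_rot: [0.001, 0.47, 0.883, 0.001]
contact_force: [-0.2, 0.4, -0.1]
gripper_width: 0.571
```

```bash
python3 st.py w13.png; python3 - <<'E'
from h import *
np.set_printoptions(precision=4,suppress=True)
s,f=shot('wrist')
for n,z in [('wide_grip',.155),('ring_top',.119)]:
    for r in eyes.pinpoint(n,'wrist')[:2]: print(n,r,onz(s,f,r['uv'],z))
s,f=shot('scene','scene13.png')
for r in eyes.pinpoint('narrow_grip','scene')[:2]: print(r)
E
```

```text
10.75 [0.5407 0.0122 0.2703] [0.0013 0.4696 0.8829 0.0005] [-0.198   0.3753 -0.1244] [0.0431 0.0431 0.0188] 0.5707225379053916 [ 0.0009  0.0254  0.0558  0.0007 -0.0017  0.0005]
33.98146640436495
wide_grip {'uv': [322.7, 193.2], 'p': 0.85} [0.5429 0.0116 0.155 ]
ring_top {'uv': [46.3, 209.1], 'p': 0.94} [ 0.3268 -0.1656  0.119 ]
ring_top {'uv': [318.7, 178.5], 'p': 0.64} [0.537 0.014 0.119]
{'uv': [216.3, 157.1], 'p': 0.53}
```

View pics/w13.png

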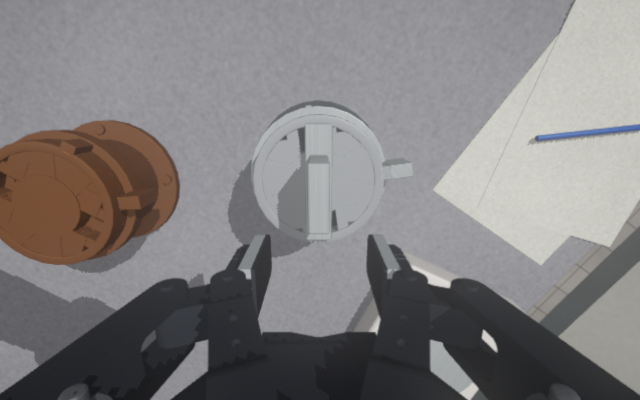

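View pics/scene13.png

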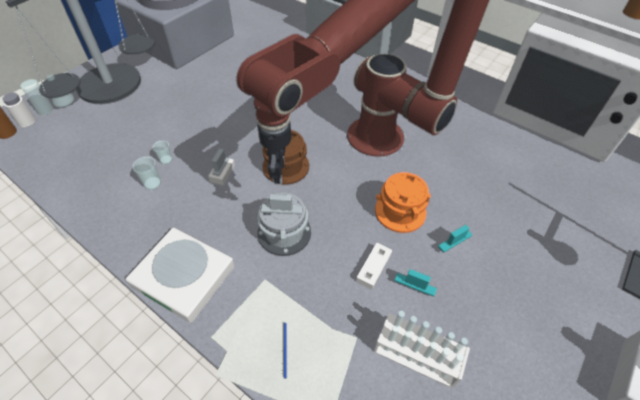

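The spanner stands upright on the ring centre and the tab is merged with the lug at (398,170). The narrow spanner is at scene (216,157), against (216,158) at the start. Handing in.

```bash
python3 -c "
from plant import manip
print(manip.job_done())"
```

```text
the job is handed in; nothing more can be done
None
```

The lock ring is closed, and the wide spanner is standing upright in it with the gripper clear. I handed in at about 11 s of the 42 s allowed; the system reports no verdict.

**What I did:** I took the steel spanner with the longer crossbar and seated its prongs before turning anything. I then turned the ring clockwise until the torque jumped from about 0.1 to 2 N m at the hard stop. I backed off about 5° within the play, opened the jaws and rose straight up.

**Last checks:**
- **Seating:** the bar met the ring face at the height expected for full depth, and the last pictures show it still flush.
- **Closure:** the tab is in line with the lug in the final wrist picture.
- **Centring:** the spanner's middle measured about 3 mm from the ring centre I had measured earlier, against a 14 mm limit. The final ring detection was weak and sat about 6 mm away.
- **Crossbar angle:** I estimate it 6–8° off the pocket line, against a 17° limit. That is inferred from the gripper's angle and the estimated lug position, not measured directly.
- **Narrow spanner:** it shows within about 1–2 pixels of its start in the scene camera, though that detection was only moderately confident (0.53).

The first two-camera height estimates were 6–13 mm too high, so I used the wrist-camera measurements instead. No check failed.

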